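Pin the adjuster barrel and lock its ring

TASK

Lock the bench depth adjuster at its present setting: take the stop pin out of the wooden block and put it fully down through the barrel's fork into the socket in the base plate, so that the barrel cannot turn, then turn the knurled lock ring clockwise (seen from above) until you feel it come up firmly tight against the housing, without forcing it. Do not let the barrel turn away from its setting; leave the pin in, let go, and leave the other things on the bench where they are.

Things in the scene. Friction and masses are not known exactly. Their poses are not given: they have to be found in the camera images.
- housing: Bench adjuster, screwed down. Grey base plate 90 mm (x) by 150 mm (y, -45 to +105 from the origin), 18 mm thick; three steel pillars carry a round top plate, 72 mm diameter, upper face 50 mm above the bench, with a 2 mm spring washer (50 mm diameter) on it. Origin: on the barrel's axis at bench level; z up; +y points along the plate to the pin socket.
- socket (a point): Centre of the mouth of the pin socket in the base plate, 18 mm above the bench, 80 mm from the barrel's axis along the housing's +y. Round hole, 11.2 mm diameter with a 2 mm chamfer, right through the plate: the pin comes to rest on the bench in it.
- barrel: Upright aluminium barrel, 26 mm diameter, top 89 mm above the bench, with the lock ring on its thread. Origin on its axis at bench level, axes parallel to the housing's at its setting (as it starts). It turns about its axis against slight friction (0.04 N m), so the ring (0.25 N m) drags it round unless the pin holds its fork.
- fork (a point): Middle of the open fork at the end of the flat arm that sticks out of the barrel's foot along +y: slot 13 mm wide between two 5 mm prongs, 66 to 96 mm from the axis, upper face (this point) 32 mm above the bench, right above the pin socket.
- ring_mid (a point): Point on the axis at about mid-height of the dark knurled lock ring, 67 mm above the bench. The ring is 49 mm in diameter (51 over the knurling), 26 mm high, from about 54 to 80 mm above the bench; the barrel sticks out 9 mm above it. Right-handed thread, 6 mm a turn: clockwise from above (yaw decreasing) it sinks. It stays where it is left.
- washer (a point): Centre of the spring washer's upper face, 52 mm above the bench. The ring meets it after 0.6 to 2.6 rad of turning: to be felt. Running torque 0.25 N m (fades when turning stops); past the meeting it climbs by 0.4 N m per rad, a pull that stays. Firmly tight: a climb of 0.1 N m or more, a contact force of 5 N; 0.2 is right; over 0.43 (24 N) is forced. Let go, it keeps up to 0.25.
- stop_pin: Loose steel stop pin, about 90 g, upright in the block's middle hole. Shank 10 mm diameter, 36 mm long, tip tapered over 4 mm; above it a round head, 20 mm diameter, 30 mm high. Origin at the centre of the tip's end, z along the pin to the head, which spans z = 36 to 66 mm. Fully down in the socket the origin is at bench level and the head just clears the fork.
- pin_block: Fixed wooden block, 60 x 75 x 22 mm, with the pin in its middle hole (12 mm diameter, 18 mm deep, so that the pin's tip is 4 mm above the bench) and two empty smaller holes. Origin at the centre of its underside.
- rivet_tin: Bystander: round white tin, 67 mm diameter, 32 mm high; origin under its centre.
- beeswax: Bystander: yellow wax block, 35 x 52 x 21 mm; origin under its centre.
- dye_jar: Bystander: small black jar, 32 mm diameter, 52 mm high; origin under its centre.
- lace_spool: Bystander: spool of brown lace, 86 mm diameter, 88 mm high; origin under its centre.
- roller: Bystander: small lying roller, 22 x 44 x 22 mm; origin under its centre.
- dye_brush: Bystander: lying brush, 129 mm long, 19 mm high; origin under its centre.

How it is judged:
By the outcome, as a careful person would: the job done as asked, in the order asked, and still so for the second after the job is handed in, with the robot touching nothing.
It also fails if it takes over 72 s, if anything falls off the work surface, if the arm or the gripper's body presses on something with over 40 N, if the wrist force passes 120 N, or if a joint passes its speed limit or range.

ROBOT

A 7-joint arm with a two-finger parallel gripper is mounted at the origin on a cart in front of the work surface, level with it; the furniture and walls round the work are solid. World frame = base frame: x ahead of the robot, y to its left, z up, the work surface at z = 0. Lengths are in m, angles in rad, forces in N, time in s.
With the tool pointing down it reaches from about 0.425 to 0.875 m from the base axis. Payload 4.7 kg.
Tool frame: the origin (TCP) lies at the very end of the fingers, on their centre line; the grasp point (between the pads) lies 19 mm behind it; z points along the fingers, y is the line along which they close (so a half turn about z gives the same grasp; the last joint's range is limited). The gripper opens to 87 mm and grips with 3 to 60 N. Pads are 19 mm wide; open, the fingers measure 117 mm over their backs; the gripper's body (75 mm by 190 mm) begins 51 mm behind the grasp point.
Start: joints at [1.279, 0.321, -0.07, 1.45, 0.023, 1.371, -0.057], TCP at [0.196, -0.62, 0.223] pointing down, gripper open.
Joint ranges: [-2.86, 2.86], [-0.3, 2.09], [-1.38, 1.24], [0.06, 2.45], [-1.56, 4.7], [0.09, 2.05], [-2.69, 2.69]. Speed limits (rad/s): [2.57, 2.57, 3.14, 3.14, 3.14, 3.14, 3.14].

INTERFACE

Orientations are given as a rotation vector (axis times angle).
In Python, from bench import ctrl, vision gives the robot as it stands.
- The arm moves only by the tool jog_arm, never from a script. Its argument "increments" is a list of rows, each an object of numbers: "tx", "ty", "tz": the shift along the tool's x, y, z in mm; "wx", "wy", "wz": the turn, a rotation vector about the tool's x, y, z in rad; "gripper": the opening, from 0 (shut) to 1 (fully open). In form: [{"tx": .., "ty": .., "tz": .., "wx": .., "wy": .., "wz": .., "gripper": ..}, ...]. A call has exactly 5 rows; each row is the pose to reach, as a shift and turn from the pose commanded when the call began, along the tool's axes at that moment; what a row does not reach only later rows make up. A row lasts 1/12 s, in which the tool goes at most 41.7 mm and 7.16 degrees, less where a joint would pass 70% of its speed; a pose out of reach is approached as far as the arm can. A call with a gripper value outside its range is refused whole. The fingers move at their own pace and stop on an object; "grip_force" is the grip in N (left out, the last holds). Time passes only in rows, so rows that repeat a pose let the fingers close, or fill a call up. It gives the time, the measured TCP pose, the force, the opening and the grip force at its end, in the units of the state.
- ctrl.get_state(): the state, without advancing time (a new reading comes with each control period).
- vision.get_image(name): name is "scene" or "side" or "wrist"; returns a dict with "color" (384x512x3 uint8, blue, green, red), "fx", "fy", "cx", "cy" (pixels), "extrinsics" (4x4, takes a point from world to camera coordinates). Camera axes: x right, y down, z forward; pixel columns grow to the right and rows downward; lengths in m; the calibration is good to about 2 mm. A picture is of the moment at which its call begins. There is no depth.
- ctrl.close_job(): hands the job in; it is judged then, once.
Trained networks look in the newest picture that a camera, given by its name, has taken for a name from the list of things; names that differ only in an ending like _2 or _b are one class to them, and where a whole thing is asked for, a point or a joint stands for the part that bears it (a point fixed in the world has none). Each returns a list of dicts, best first, with "conf" (0 to 1); they miss things now and then, are a little off and sometimes report something else, mostly with a low value. They report only what shows in the picture. A call takes as long as a camera call.
- vision.spot_in(camera, thing): "bbox" ([left, top, right, bottom] in pixels, round what is visible of it).
The state is a dict: "time": time; "joint_positions": joint angles; "qd": joint speeds; "joint_torque": joint torques, N m; "position": TCP position; "tool_rot": TCP orientation; "ft_force": force on the tool from outside, world axes, zero at the start; "torque": the same for the moment, N m; "grip_width": opening from 0.0 (shut) to 1.0 (fully open); "grip_force": force on a finger pad.
Only numpy, scipy, OpenCV 4.12 (cv2) and the standard library are available. Lean on these libraries where they do the work, as an engineer would, in place of code of your own. Each camera call takes 0.05 s, during which the arm holds its last target. There are 200 camera calls.

## Working session

There is one attempt and no reset: what is moved stays moved. The work goes in short steps, Python scripts to look and compute and a tool call to move; the robot and the scene stay as the last step left them, time stands still between calls to the robot, and variables do not carry over. Pictures are saved under pics/ and viewed, at most 10 in all, crops included, and the job is handed in when it is done.

Besides the shell and the picture viewer there is one more tool, called by a JSON object that holds its "api" and its "payload". jog_arm: Moves the arm, as the interface text tells. Its arguments: {"type":"object","properties":{"increments":{"type":"array"},"grip_force":{"type":"number"}},"required":["increments"]}

```bash
mkdir -p pics; ls; cat > h.py <<'E'
import numpy as np, cv2
from bench import ctrl, vision
from scipy.spatial.transform import Rotation as R
E
python3 - <<'E'
from h import *
s=ctrl.get_state()
for k in('time','position','tool_rot','ft_force','torque','grip_width'):print(k,s[k])
for c in('scene','side'):
    im=vision.get_image(c);cv2.imwrite(f'pics/{c}0.png',im['color'])
    np.savez(f'{c}.npz',**{k:im[k] for k in im})
    print(c,im['fx'],im['cx'],im['cy'],np.round(np.linalg.inv(im['extrinsics']),3).tolist())
    for n in('housing','barrel','ring_mid','stop_pin','pin_block','fork','socket'):
        try: print(n,[(np.round(d['bbox'],1).tolist(),round(d['conf'],2)) for d in vision.spot_in(c,n)[:2]])
        except Exception as e: print(n,e)
E
```

```text
pics
time 0.0
position [ 0.19546231 -0.61935422  0.22147928]
tool_rot [-3.10315896e+00 -4.78232375e-01  6.28325258e-04]
ft_force [ 0.60714254 -0.26181136 -0.61849728]
torque [ 0.00395397  0.02978617 -0.03972399]
grip_width 1.0015341891245542
scene 409.842697044941 258.7622316113057 196.08816642681836 [[-0.645, -0.365, 0.671, -0.137], [-0.763, 0.337, -0.551, 0.512], [-0.025, -0.868, -0.496, 0.561], [0.0, 0.0, 0.0, 1.0]]
housing [([297.9, 173.1, 330.4, 209.4], 0.66), ([283.4, 184.3, 341.1, 228.7], 0.56)]
barrel []
ring_mid [([295.7, 170.3, 335.4, 209.4], 0.96), ([280.8, 185.2, 348.3, 225.4], 0.17)]
stop_pin [([161.2, 250.5, 175.2, 275.2], 0.6), ([284.6, 185.0, 347.3, 222.1], 0.36)]
pin_block [([153.1, 260.1, 188.6, 293.4], 0.61)]
fork [([299.0, 173.5, 330.6, 211.0], 0.72)]
socket [([281.4, 188.0, 348.5, 223.8], 0.8)]
side 379.0187104414717 251.8066548343548 190.19417238608312 [[0.986, -0.119, 0.12, 0.403], [-0.168, -0.655, 0.737, -0.811], [-0.009, -0.746, -0.666, 0.791], [0.0, 0.0, 0.0, 1.0]]
housing [([221.6, 223.3, 266.3, 280.5], 0.97)]
barrel [([233.0, 230.4, 255.7, 255.4], 0.86)]
ring_mid [([232.8, 229.3, 252.6, 255.6], 0.57)]
stop_pin [([218.9, 139.1, 224.4, 157.9], 0.61)]
pin_block [([212.3, 147.8, 232.3, 162.8], 0.82), ([216.1, 189.8, 231.8, 204.6], 0.71)]
fork [([232.8, 230.4, 253.0, 255.4], 0.68), ([217.0, 222.4, 266.4, 276.1], 0.65)]
socket [([218.5, 225.9, 265.0, 278.9], 0.93), ([214.2, 188.0, 232.3, 206.0], 0.39)]
```

```bash
python3 - <<'E'
from h import *
a=cv2.imread('pics/scene0.png')[150:310,120:370];b=cv2.imread('pics/side0.png')[120:300,170:310]
cv2.imwrite('pics/a.png',cv2.resize(a,None,fx=3.2,fy=3.2,interpolation=2))
cv2.imwrite('pics/b.png',cv2.resize(b,None,fx=3.3,fy=3.3,interpolation=2))
E
```

```text
(no output)
```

View pics/a.png

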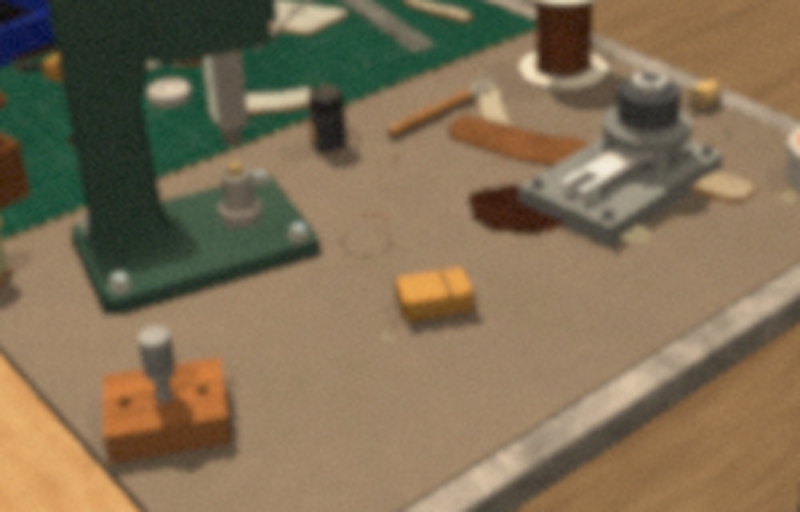

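View pics/b.png

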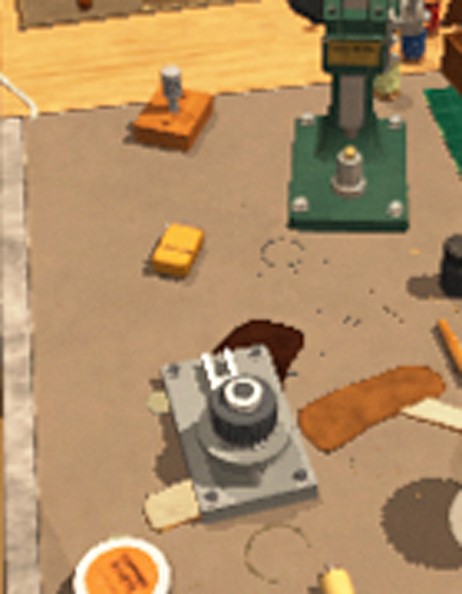

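The scene crop shows the pin head top at px (168,254), the barrel top at (324,175) and a drill press beside them. In the side crop the pin top is at (222,142) and the barrel top at (244,239), with the fork pointing up and left. I'll triangulate these.

```bash
cat >> h.py <<'E'
def ray(c,uv):
    im=np.load(f'{c}.npz') if isinstance(c,str) else c
    T=np.linalg.inv(im['extrinsics']);d=np.array([(uv[0]-im['cx'])/im['fx'],(uv[1]-im['cy'])/im['fy'],1])
    return T[:3,3],T[:3,:3]@d
def onz(c,uv,z):
    o,d=ray(c,uv);return o+d*(z-o[2])/d[2]
E
python3 - <<'E'
from h import *
A=lambda x,y:(x/3.2+120,y/3.2+150)
B=lambda x,y:(x/3.3+170,y/3.3+120)
p=lambda n,c,uv,z:print(n,c,np.round(onz(c,uv,z),4))
p('pintop','scene',A(155,333),.07);p('pintop','side',B(171,72),.07)
p('pinhole','scene',A(164,398),.022);p('pinhole','side',B(173,108),.022)
p('barrel','scene',A(653,80),.089);p('barrel','side',B(243,392),.089)
for q in((167,358),(265,348),(316,488),(206,512)):p('corner','side',B(*q),.018)
for q in((522,188),(613,237),(718,155)):p('corner','scene',A(*q),.018)
p('slot','side',B(218,366),.032);p('slot','scene',A(582,180),.032)
for q in((103,375),(230,360),(110,430)):p('block','scene',A(*q),.022)
for q in((292,222),(408,228),(300,115)):p('press base','side',B(*q),.01)
E
```

```text
pintop scene [0.4723 0.2444 0.07  ]
pintop side [0.4747 0.2429 0.07  ]
pinhole scene [0.4694 0.2469 0.022 ]
pinhole side [0.4743 0.2473 0.022 ]
barrel scene [ 0.4708 -0.2022  0.089 ]
barrel side [ 0.4795 -0.2065  0.089 ]
corner side [ 0.4304 -0.0973  0.018 ]
corner side [ 0.5128 -0.1006  0.018 ]
corner side [ 0.5269 -0.2491  0.018 ]
corner side [ 0.4423 -0.2561  0.018 ]
corner scene [ 0.5059 -0.094   0.018 ]
corner scene [ 0.4098 -0.0962  0.018 ]
corner scene [ 0.4353 -0.2471  0.018 ]
slot side [ 0.4699 -0.1264  0.032 ]
slot scene [ 0.4666 -0.1207  0.032 ]
block scene [0.5156 0.265  0.022 ]
block scene [0.4736 0.1959 0.022 ]
block scene [0.4654 0.2864 0.022 ]
press base side [0.5659 0.0621 0.01  ]
press base side [0.6716 0.0342 0.01  ]
press base side [0.605  0.2274 0.01  ]
```

```bash
cat >> h.py <<'E'
def to(p,yaw=None):
    "shift in tool axes mm and rotvec to get to p with tool straight down, tool x at world yaw"
    s=ctrl.get_state();Rt=R.from_rotvec(s['tool_rot']);x=Rt.apply([1,0,0])
    cur=np.arctan2(x[1],x[0]);yaw=cur if yaw is None else yaw
    G=R.from_euler('z',yaw)*R.from_euler('x',np.pi)
    print('t',round(s['time'],2),'pos',np.round(s['position'],4),'yaw',round(cur,3),'q7',round(s['joint_positions'][6],2),'F',np.round(s['ft_force'],1),'M',np.round(s['torque'],3),'w',round(s['grip_width'],3))
    print('shift mm',np.round(Rt.inv().apply(np.array(p)-s['position'])*1e3,1),'rv',np.round((Rt.inv()*G).as_rotvec(),3))
E
python3 -c "
from h import *
to([.47,-.16,.25],.09)"
```

```text
t 0.8 pos [ 0.1956 -0.6199  0.2226] yaw 0.306 q7 -0.06 F [ 0.1  0.4 -0. ] M [-0.037 -0.056  0.037] w 0.997
shift mm [ 400.1 -355.9  -27.5] rv [0.    0.    0.216]
```

{"api": "jog_arm", "payload": {"increments": [{"tx": 27,"ty": -24,"tz": -2},{"tx": 54,"ty": -48,"tz": -4},{"tx": 81,"ty": -72,"tz": -6},{"tx": 108,"ty": -96,"tz": -8},{"tx": 135,"ty": -119,"tz": -10}]}}

```text
validation failed for argument at $.in...
```

{"api": "jog_arm", "payload": {"increments": [{"tx": 27,"ty": -24,"tz": -2},{"tx": 54,"ty": -48,"tz": -4},{"tx": 81,"ty": -72,"tz": -6},{"tx": 108,"ty": -96,"tz": -8},{"tx": 135,"ty": -119,"tz": -10}]}}

```text
validation failed for argument at $.in...
```

{"api": "jog_arm", "payload": {"increments": [{"tx": 27,"ty": -24,"tz": -2,"wz": 0.05},{"tx": 54,"ty": -48,"tz": -4,"wz": 0.1},{"tx": 81,"ty": -72,"tz": -6,"wz": 0.15},{"tx": 108,"ty": -96,"tz": -8,"wz": 0.216},{"tx": 130,"ty": -118,"tz": -8,"wz": 0.216}]}}

```text
validation failed for argument at $.in...
```

```bash
python3 - <<'E'
from h import *
to([.47,-.16,.25],.09)
im=vision.get_image('wrist');np.savez('w1.npz',**im);cv2.imwrite('pics/w1.png',im['color'])
print(np.round(np.linalg.inv(im['extrinsics']),3).tolist(),im['fx'])
for z,q in ((.089,(.477,-.205)),(.032,(.468,-.124))):
    c=im['extrinsics']@np.array([*q,z,1]);print(c[:2]/c[2]*im['fx']+[im['cx'],im['cy']])
E
```

```text
t 0.8 pos [ 0.1956 -0.6199  0.2226] yaw 0.306 q7 -0.06 F [ 0.1  0.4 -0. ] M [-0.037 -0.056  0.037] w 0.997
shift mm [ 400.1 -355.9  -27.5] rv [0.    0.    0.216]
[[0.302, -0.916, -0.265, 0.268], [-0.953, -0.29, -0.084, -0.597], [0.0, 0.278, -0.961, 0.385], [0.0, 0.0, 0.0, 1.0]] 298.1371777843291
[-215.63872131 -398.43609248]
[-216.22324081 -316.1860803 ]
```

View pics/w1.png

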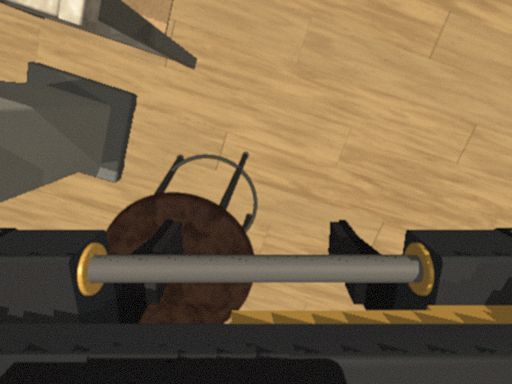

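The arm hasn't moved, so the picture only shows the floor, with the fingers at rows 220-300. The move rows need every field filled in.

{"api": "jog_arm", "payload": {"increments": [{"tx": 27,"ty": -24,"tz": -2,"wx": 0,"wy": 0,"wz": 0,"gripper": 1},{"tx": 54,"ty": -48,"tz": -4,"wx": 0,"wy": 0,"wz": 0,"gripper": 1},{"tx": 81,"ty": -72,"tz": -6,"wx": 0,"wy": 0,"wz": 0,"gripper": 1},{"tx": 108,"ty": -96,"tz": -8,"wx": 0,"wy": 0,"wz": 0,"gripper": 1},{"tx": 135,"ty": -119,"tz": -10,"wx": 0,"wy": 0,"wz": 0,"gripper": 1}]}}

```text
time: 1.27
position: [0.2892, -0.4641, 0.2328]
tool_rot: [3.105, 0.478, 0.0]
ft_force: [1.0, 0.0, -1.0]
grip_width: 1.002
grip_force: 0.0
```

{"api": "jog_arm", "payload": {"increments": [{"tx": 27,"ty": -24,"tz": -2,"wx": 0,"wy": 0,"wz": 0,"gripper": 1},{"tx": 54,"ty": -48,"tz": -4,"wx": 0,"wy": 0,"wz": 0,"gripper": 1},{"tx": 81,"ty": -72,"tz": -6,"wx": 0,"wy": 0,"wz": 0,"gripper": 1},{"tx": 108,"ty": -96,"tz": -8,"wx": 0,"wy": 0,"wz": 0,"gripper": 1},{"tx": 135,"ty": -119,"tz": -10,"wx": 0,"wy": 0,"wz": 0,"gripper": 1}]}}

```text
time: 1.68
position: [0.3821, -0.3099, 0.243]
tool_rot: [3.104, 0.478, 0.0]
ft_force: [-0.2, 0.6, -0.3]
grip_width: 1.0
grip_force: 0.0
```

{"api": "jog_arm", "payload": {"increments": [{"tx": 27,"ty": -24,"tz": -2,"wx": 0,"wy": 0,"wz": 0.05,"gripper": 0.6},{"tx": 54,"ty": -48,"tz": -4,"wx": 0,"wy": 0,"wz": 0.1,"gripper": 0.6},{"tx": 81,"ty": -72,"tz": -6,"wx": 0,"wy": 0,"wz": 0.15,"gripper": 0.6},{"tx": 108,"ty": -96,"tz": -8,"wx": 0,"wy": 0,"wz": 0.216,"gripper": 0.6},{"tx": 130,"ty": -118,"tz": -8,"wx": 0,"wy": 0,"wz": 0.216,"gripper": 0.6}]}}

```text
time: 2.1
position: [0.4713, -0.1575, 0.2514]
tool_rot: [3.138, 0.139, 0.003]
ft_force: [0.6, 0.0, -0.3]
grip_width: 0.708
grip_force: 0.0
```

```bash
python3 - <<'E'
from h import *
to([.473,.243,.20],.09)
im=vision.get_image('wrist');np.savez('w1.npz',**im);cv2.imwrite('pics/w2.png',im['color'])
for z,q in ((.089,(.477,-.205)),(.032,(.468,-.124))):
    c=im['extrinsics']@np.array([*q,z,1]);print(c[:2]/c[2]*im['fx']+[im['cx'],im['cy']])
E
```

```text
t 2.1 pos [ 0.4713 -0.1575  0.2514] yaw 0.088 q7 -1.21 F [ 0.6  0.  -0.3] M [-0.031  0.04  -0.009] w 0.708
shift mm [  37.  -398.9   51.2] rv [ 0.001 -0.002 -0.002]
[298.08666261 172.68141941]
[229.40488761 164.23419373]
```

View pics/w2.png

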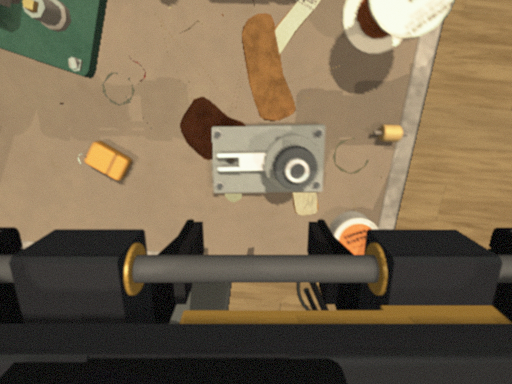

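```bash
python3 - <<'E'
from h import *
a=cv2.imread('pics/w2.png')[115:205,200:335];cv2.imwrite('pics/w2c.png',cv2.resize(a,None,fx=5.9,fy=5.9,interpolation=2))
E
```

```text
(no output)
```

View pics/w2c.png

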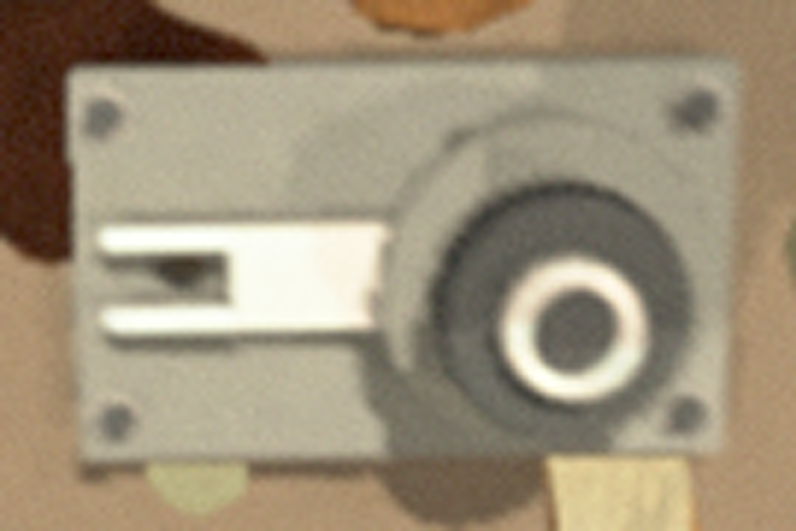

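{"api": "jog_arm", "payload": {"increments": [{"tx": 4,"ty": -40,"tz": -4,"wx": 0,"wy": 0,"wz": 0,"gripper": 0.6},{"tx": 8,"ty": -80,"tz": -8,"wx": 0,"wy": 0,"wz": 0,"gripper": 0.6},{"tx": 12,"ty": -120,"tz": -8,"wx": 0,"wy": 0,"wz": 0,"gripper": 0.6},{"tx": 16,"ty": -160,"tz": -8,"wx": 0,"wy": 0,"wz": 0,"gripper": 0.6},{"tx": 18,"ty": -200,"tz": -8,"wx": 0,"wy": 0,"wz": 0,"gripper": 0.6}]}}

```text
time: 2.57
position: [0.4698, 0.0425, 0.2589]
tool_rot: [3.138, 0.141, 0.002]
ft_force: [0.3, 0.1, 0.6]
grip_width: 0.6
grip_force: 0.0
```

{"api": "jog_arm", "payload": {"increments": [{"tx": 0,"ty": -36,"tz": 0,"wx": 0,"wy": 0,"wz": 0,"gripper": 0.6},{"tx": 0,"ty": -72,"tz": 0,"wx": 0,"wy": 0,"wz": 0,"gripper": 0.6},{"tx": -5,"ty": -108,"tz": 0,"wx": 0,"wy": 0,"wz": 0,"gripper": 0.6},{"tx": -15,"ty": -144,"tz": 0,"wx": 0,"wy": 0,"wz": 0,"gripper": 0.6},{"tx": -20,"ty": -170,"tz": 0,"wx": 0,"wy": 0,"wz": 0,"gripper": 0.6}]}}

```text
time: 2.98
position: [0.433, 0.2118, 0.2589]
tool_rot: [-3.138, -0.146, -0.001]
ft_force: [-0.2, 0.1, 1.3]
grip_width: 0.6
grip_force: 0.0
```

```bash
python3 - <<'E'
from h import *
to([.473,.243,.044],0)
im=vision.get_image('wrist');np.savez('w3.npz',**im);cv2.imwrite('pics/w3.png',im['color'])
print(vision.spot_in('wrist','stop_pin')[:2])
c=im['extrinsics']@np.array([.473,.243,.07,1]);print(c[:2]/c[2]*im['fx']+[im['cx'],im['cy']])
E
```

```text
t 2.98 pos [0.433  0.2118 0.2589] yaw 0.093 q7 -1.94 F [-0.2  0.1  1.3] M [ 0.045 -0.01  -0.031] w 0.6
shift mm [ 42.6 -27.3 214.9] rv [-0.    -0.     0.093]
[{'bbox': [221.2, 121.9, 238.5, 139.8], 'conf': 0.48}]
[232.01098535 132.75146196]
```

View pics/w3.png

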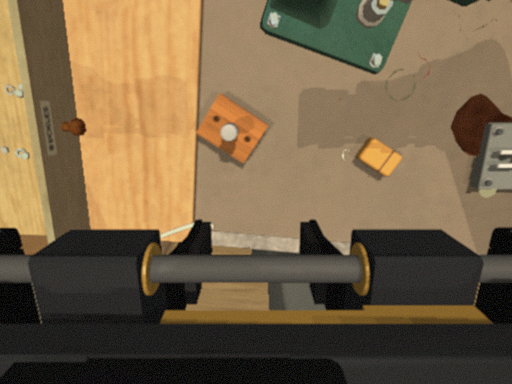

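The pin head top is at px (229.5,131.5) and clear of the press. In the close crop the barrel top is at (297.5,171.3) and the slot middle at about (228.5,162.3).

```bash
python3 - <<'E'
from h import *
W=lambda n:dict(np.load(n))
p=onz(W('w3.npz'),(229.6,131.3),.07);print('pin',p)
w=W('w1.npz');b=onz(w,(297.46,171.27),.089);f=onz(w,(228.5,162.3),.032);s=onz(w,(200+180/5.9,115+270/5.9),.018)
print('barrel',b,'fork',f,'sock',s,'dist',np.linalg.norm((f-b)[:2]),'yaw',np.arctan2(-(f-b)[0],(f-b)[1]))
to([p[0],p[1],.044])
E
```

```text
pin [0.47439761 0.24591159 0.07      ]
barrel [ 0.47853893 -0.20409547  0.089     ] fork [ 0.47044587 -0.12266079  0.032     ] sock [ 0.46998868 -0.12420381  0.018     ] dist 0.08183584559108073 yaw 0.09905581516736385
t 3.08 pos [0.4325 0.2139 0.2591] yaw 0.099 q7 -1.94 F [ 0.2  1.  -0.5] M [-0.018  0.027  0.   ] w 0.601
shift mm [ 44.7 -27.4 215.2] rv [-0.001 -0.001  0.   ]
```

{"api": "jog_arm", "payload": {"increments": [{"tx": 10,"ty": -6,"tz": 38,"wx": 0,"wy": 0,"wz": 0,"gripper": 0.6},{"tx": 22,"ty": -13,"tz": 76,"wx": 0,"wy": 0,"wz": 0,"gripper": 0.6},{"tx": 33,"ty": -20,"tz": 110,"wx": 0,"wy": 0,"wz": 0,"gripper": 0.6},{"tx": 44.5,"ty": -27,"tz": 135,"wx": 0,"wy": 0,"wz": 0,"gripper": 0.6},{"tx": 44.5,"ty": -27,"tz": 150,"wx": 0,"wy": 0,"wz": 0,"gripper": 0.6}]}}

```text
time: 3.5
position: [0.477, 0.2385, 0.105]
tool_rot: [-3.138, -0.14, 0.006]
ft_force: [0.4, -0.7, 1.3]
grip_width: 0.599
grip_force: 0.0
```

```bash
python3 - <<'E'
from h import *
im=vision.get_image('wrist');np.savez('w4.npz',**im);cv2.imwrite('pics/w4.png',im['color'])
print(vision.spot_in('wrist','stop_pin')[:2])
c=im['extrinsics']@np.array([.474,.245,.07,1]);print(c[:2]/c[2]*im['fx']+[im['cx'],im['cy']])
to([.474,.245,.044])
E
```

```text
[{'bbox': [232.4, 190.3, 259.7, 231.1], 'conf': 0.94}]
[246.16240713 217.64547865]
t 3.6 pos [0.475  0.2374 0.1053] yaw 0.089 q7 -2.19 F [-0.  -0.3 -0.3] M [-0.018 -0.012  0.032] w 0.6
shift mm [ 0.1 -7.7 61.3] rv [0.001 0.007 0.   ]
```

View pics/w4.png

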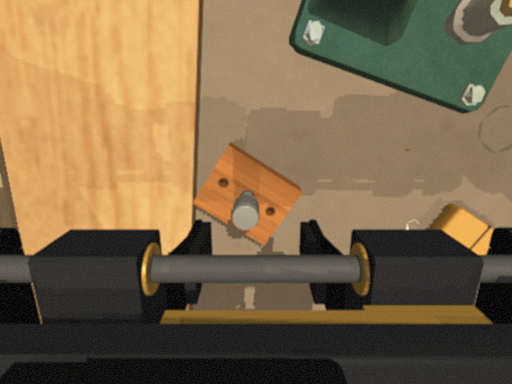

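The head top is at px (245.5,218), which matches the estimate within a pixel. Descending to grasp.

{"api": "jog_arm", "payload": {"increments": [{"tx": 0,"ty": -7,"tz": 8,"wx": 0,"wy": 0,"wz": 0,"gripper": 0.6},{"tx": 0,"ty": -7,"tz": 25,"wx": 0,"wy": 0,"wz": 0,"gripper": 0.6},{"tx": 0,"ty": -7,"tz": 45,"wx": 0,"wy": 0,"wz": 0,"gripper": 0.6},{"tx": 0,"ty": -7,"tz": 61,"wx": 0,"wy": 0,"wz": 0,"gripper": 0.6},{"tx": 0,"ty": -7,"tz": 61,"wx": 0,"wy": 0,"wz": 0,"gripper": 0.6}]}}

```text
time: 4.02
position: [0.475, 0.2451, 0.046]
tool_rot: [3.137, 0.14, -0.004]
ft_force: [-1.4, -0.2, -1.1]
grip_width: 0.597
grip_force: 0.0
```

{"api": "jog_arm", "payload": {"increments": [{"tx": 0,"ty": 0,"tz": 0,"wx": 0,"wy": 0,"wz": 0,"gripper": 0.1},{"tx": 0,"ty": 0,"tz": 0,"wx": 0,"wy": 0,"wz": 0,"gripper": 0.1},{"tx": 0,"ty": 0,"tz": 0,"wx": 0,"wy": 0,"wz": 0,"gripper": 0.1},{"tx": 0,"ty": 0,"tz": 0,"wx": 0,"wy": 0,"wz": 0,"gripper": 0.1},{"tx": 0,"ty": 0,"tz": 0,"wx": 0,"wy": 0,"wz": 0,"gripper": 0.1}], "grip_force": 20}}

```text
time: 4.43
position: [0.4767, 0.2464, 0.0485]
tool_rot: [-3.138, -0.141, -0.003]
ft_force: [-0.5, 0.1, -0.5]
grip_width: 0.305
grip_force: 0.0
```

{"api": "jog_arm", "payload": {"increments": [{"tx": 0,"ty": 0,"tz": 0,"wx": 0,"wy": 0,"wz": 0,"gripper": 0.1},{"tx": 0,"ty": 0,"tz": 0,"wx": 0,"wy": 0,"wz": 0,"gripper": 0.1},{"tx": 0,"ty": 0,"tz": 0,"wx": 0,"wy": 0,"wz": 0,"gripper": 0.1},{"tx": 0,"ty": 0,"tz": 0,"wx": 0,"wy": 0,"wz": 0,"gripper": 0.1},{"tx": 0,"ty": 0,"tz": 0,"wx": 0,"wy": 0,"wz": 0,"gripper": 0.1}]}}

```text
time: 4.85
position: [0.4765, 0.2463, 0.0479]
tool_rot: [3.138, 0.141, 0.001]
ft_force: [0.3, 0.0, 4.3]
grip_width: 0.224
grip_force: 20.0
```

{"api": "jog_arm", "payload": {"increments": [{"tx": 0,"ty": 0,"tz": -8,"wx": 0,"wy": 0,"wz": 0,"gripper": 0.1},{"tx": 0,"ty": 0,"tz": -20,"wx": 0,"wy": 0,"wz": 0,"gripper": 0.1},{"tx": 0,"ty": 0,"tz": -40,"wx": 0,"wy": 0,"wz": 0,"gripper": 0.1},{"tx": 0,"ty": 0,"tz": -60,"wx": 0,"wy": 0,"wz": 0,"gripper": 0.1},{"tx": 0,"ty": 0,"tz": -80,"wx": 0,"wy": 0,"wz": 0,"gripper": 0.1}]}}

```text
time: 5.27
position: [0.4754, 0.2464, 0.1288]
tool_rot: [3.138, 0.142, -0.001]
ft_force: [1.2, 0.2, -1.2]
grip_width: 0.224
grip_force: 20.0
```

{"api": "jog_arm", "payload": {"increments": [{"tx": -2,"ty": 20,"tz": 0,"wx": 0,"wy": 0,"wz": 0,"gripper": 0.1},{"tx": -4,"ty": 55,"tz": 0,"wx": 0,"wy": 0,"wz": 0,"gripper": 0.1},{"tx": -4,"ty": 90,"tz": 0,"wx": 0,"wy": 0,"wz": 0,"gripper": 0.1},{"tx": -4,"ty": 125,"tz": 0,"wx": 0,"wy": 0,"wz": 0,"gripper": 0.1},{"tx": -4,"ty": 160,"tz": 0,"wx": 0,"wy": 0,"wz": 0,"gripper": 0.1}]}}

```text
time: 5.68
position: [0.486, 0.0853, 0.1283]
tool_rot: [3.138, 0.142, 0.001]
ft_force: [-0.3, 0.1, -1.1]
grip_width: 0.225
grip_force: 20.0
```

{"api": "jog_arm", "payload": {"increments": [{"tx": -5,"ty": 35,"tz": 0,"wx": 0,"wy": 0,"wz": 0,"gripper": 0.1},{"tx": -10,"ty": 70,"tz": 0,"wx": 0,"wy": 0,"wz": 0,"gripper": 0.1},{"tx": -20,"ty": 105,"tz": 0,"wx": 0,"wy": 0,"wz": 0,"gripper": 0.1},{"tx": -28,"ty": 140,"tz": 0,"wx": 0,"wy": 0,"wz": 0,"gripper": 0.1},{"tx": -30,"ty": 160,"tz": 0,"wx": 0,"wy": 0,"wz": 0,"gripper": 0.1}]}}

```text
time: 6.1
position: [0.4693, -0.0799, 0.1281]
tool_rot: [3.137, 0.134, -0.002]
ft_force: [0.5, -0.4, -1.2]
grip_width: 0.225
grip_force: 20.0
```

```bash
python3 - <<'E'
from h import *
to([.4705,-.1235,.1],.098)
im=vision.get_image('wrist');np.savez('w5.npz',**im);cv2.imwrite('pics/w5.png',im['color'])
for n in('ring_mid','barrel','stop_pin'):print(n,vision.spot_in('wrist',n)[:1])
for z,q in ((.089,(.4785,-.2045)),(.032,(.4705,-.1235)),(.018,(.4705,-.1235))):
    c=im['extrinsics']@np.array([*q,z,1]);print(c[:2]/c[2]*im['fx']+[im['cx'],im['cy']])
E
```

```text
t 6.1 pos [ 0.4693 -0.0799  0.1281] yaw 0.086 q7 -1.41 F [ 0.5 -0.4 -1.2] M [-0.053  0.03   0.024] w 0.225
shift mm [-2.5 43.5 28.2] rv [ 0.002  0.001 -0.012]
ring_mid [{'bbox': [289.0, 171.2, 456.4, 239.5], 'conf': 0.72}]
barrel [{'bbox': [286.9, 172.5, 454.2, 243.0], 'conf': 0.77}]
stop_pin [{'bbox': [238.4, 207.9, 276.0, 256.0], 'conf': 0.96}]
[428.16762975 214.51504325]
[303.27734965 192.94236719]
[300.96707558 188.6643371 ]
```

View pics/w5.png

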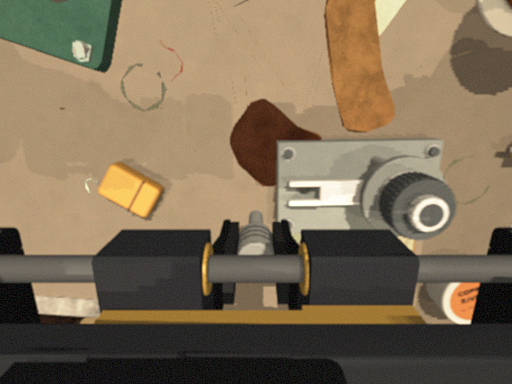

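The pin tip is at px (256,212), the slot runs about (288-327,193) and the barrel top is at (431,214). I'll measure the fork and socket from the pixel values.

```bash
python3 - <<'E'
from h import *
w=dict(np.load('w5.npz'));g=cv2.cvtColor(w['color'],6)
for r in range(178,212):print(r,''.join('%4d'%v for v in g[r,282:334:2]))
hs=np.array(w['color'])[195:235,405:455].astype(int)
m=cv2.cvtColor(w['color'],6)[190:240,400:460]>170;n,l,st,ce=cv2.connectedComponentsWithStats(m.astype(np.uint8))
print(st[1:],ce[1:]+[400,190])
E
```

```text
178  152 151 150 147 152 152 146 151 149 152 152 152 151 153 148 153 153 154 149 148 151 150 148 151 149 149
179  154 149 150 154 152 157 156 153 152 158 157 159 158 159 161 157 155 154 162 157 158 159 159 159 160 160
180  155 154 148 153 164 175 171 176 176 183 182 182 184 186 184 187 187 187 190 188 190 187 190 191 192 196
181  162 154 149 142 190 213 218 222 221 224 227 230 230 231 231 232 236 236 236 235 234 233 234 235 236 238
182  163 154 141 131 223 246 242 244 247 247 248 249 250 251 251 251 250 252 253 252 249 249 249 249 247 249
183  167 165 145 134 238 252 251 249 251 251 251 251 251 251 251 251 252 252 252 251 247 248 248 247 248 247
184  165 167 143 137 242 253 251 249 251 252 252 252 251 251 252 251 251 252 251 249 246 247 246 247 247 247
185  168 164 140 133 241 251 251 250 252 251 252 249 250 250 249 249 249 247 247 242 246 247 248 248 248 249
186  162 148 119 116 205 233 232 231 230 227 228 222 221 222 217 217 213 215 211 221 244 247 247 247 249 251
187  169 140 105 100 131 147 142 140 133 129 124 125 119 116 117 114 115 110 122 190 245 247 247 247 248 250
188  176 1
[... 2011 characters left out ...]
0 148 148 146 149 148 139 129 132 128 135 132 128
207  189 181 152 119 115 113 115 113 114 113 114 116 108 113 112 110 112 127 150 150 148 151 154 156 158 158
208  189 188 168 151 133 118 124 121 127 121 119 126 125 119 123 127 120 153 184 188 183 186 185 188 187 189
209  192 189 187 183 164 159 156 154 157 158 159 157 155 158 158 158 157 177 188 191 188 193 191 193 197 197
210  189 189 187 188 187 186 184 188 182 184 184 187 188 188 184 187 185 186 194 190 186 187 190 189 195 193
211  189 193 190 186 193 189 190 192 192 188 194 191 193 192 194 188 190 192 187 190 190 190 187 189 191 199
[[ 12   6  37  36 573]
 [  0  46  13   4  25]] [[429.82722513 213.39092496]
 [404.2        238.28      ]]
```

```bash
python3 - <<'E'
from h import *
w=dict(np.load('w5.npz'));g=cv2.cvtColor(w['color'],6)
f=onz(w,(305.5,193.1),.032);b=onz(w,(429.8,213.4),.089);print(f,b,np.linalg.norm((f-b)[:2]),np.arctan2(-(f-b)[0],(f-b)[1]))
T=w['extrinsics'];s=ctrl.get_state();print(s['position'],s['tool_rot'])
Rt=R.from_rotvec([3.138,.142*1,0])
Tc=np.linalg.inv(T);x=Tc[:3,:3]@[0,-1,0];print('cam pos',Tc[:3,3],'cam right',Tc[:3,0])
for d in(0,.02,.036,.040):
    P=np.array([*s['position'],1]);P[2]-=d;c=T@P;print(d,c[:2]/c[2]*w['fx']+[w['cx'],w['cy']])
for r in range(204,262,3):print(r,''.join('%4d'%v for v in g[r,240:274:2]))
to([f[0],f[1],.1],.098)
E
```

```text
[ 0.47052462 -0.1255302   0.032     ] [ 0.47944631 -0.20546408  0.089     ] 0.08043022451878935 0.11115340817468497
[ 0.47078058 -0.0752486   0.12799332] [-3.13790090e+00 -1.39497089e-01 -3.29577788e-04]
cam pos [ 0.54512168 -0.07263788  0.29073392] cam right [ 0.08646598 -0.99625184  0.00243202]
0 [248.12543329 232.89013152]
0.02 [248.74796478 220.1331341 ]
0.036 [249.16459881 211.59541475]
0.04 [249.25946909 209.65132046]
204  165 166 167 166 164 163 164 165 167 162 167 165 165 162 159 152 154
207  164 166 169 169 163 162 163 167 164 167 161 163 165 163 155 153 150
210  166 169 169 165 165 168 155 147 150 155 164 165 166 162 153 149 147
213  166 168 168 164 164 125 119 125 135 134 132 153 165 159 157 149 141
216  163 166 167 168 150 102 123 130 138 137 124 135 163 163 155 153 137
219  170 171 167 165 148 102 128 131 135 134 128 128 165 160 155 155 151
222  163 165 166 171 143  99 116 125 124 123 130 126 161 162 154 150 110
225  160 153 152 125 112 108 105  96  99 110 113 128 133 156 166 166  91
228  111 105  94  87 107 120 128 124 128 130 125 119  98 108 126 167  97
231   97  83 10
[... 246 characters left out ...]
32 134 131 131 126 113  72  47
243   92 112 113 127 141 167 173 175 179 188 183 154 129  95  87  82  56
246  101 125 158 186 194 182 189 186 185 184 190 194 166  97  87  82  64
249  124 174 187 186 184 186 186 187 185 185 182 175 149 102  98  87  73
252  175 184 185 181 185 182 187 185 187 186 187 161 106 101  99  96  85
255   92  98  95  94  93 102  97  96 102  97  89  74  70  69  74  69  68
258   88  87  88  86  87  86  84  86  89  84  85  89  86  86  87  89  89
261   99  95 102 104  95 102 100 100  98  99  98 104 104 101 106 101 100
t 6.3 pos [ 0.4708 -0.0752  0.128 ] yaw 0.089 q7 -1.41 F [-0.2 -0.2 -0.7] M [ 0.109  0.066 -0.072] w 0.219
shift mm [-4.7 50.1 28. ] rv [-0.001 -0.    -0.009]
```

{"api": "jog_arm", "payload": {"increments": [{"tx": -2,"ty": 20,"tz": 5,"wx": 0,"wy": 0,"wz": 0,"gripper": 0.1},{"tx": -4,"ty": 40,"tz": 15,"wx": 0,"wy": 0,"wz": 0,"gripper": 0.1},{"tx": -4.5,"ty": 50,"tz": 24,"wx": 0,"wy": 0,"wz": 0,"gripper": 0.1},{"tx": -4.5,"ty": 50,"tz": 28,"wx": 0,"wy": 0,"wz": 0,"gripper": 0.1},{"tx": -4.5,"ty": 50,"tz": 28,"wx": 0,"wy": 0,"wz": 0,"gripper": 0.1}]}}

```text
time: 6.72
position: [0.4701, -0.124, 0.0984]
tool_rot: [-3.136, -0.142, 0.003]
ft_force: [-0.2, 0.6, -1.8]
grip_width: 0.221
grip_force: 20.0
```

{"api": "jog_arm", "payload": {"increments": [{"tx": 0,"ty": 0,"tz": 0,"wx": 0,"wy": 0,"wz": 0,"gripper": 0.1},{"tx": 0,"ty": 0,"tz": 0,"wx": 0,"wy": 0,"wz": 0,"gripper": 0.1},{"tx": 0,"ty": 0,"tz": 0,"wx": 0,"wy": 0,"wz": 0,"gripper": 0.1},{"tx": 0,"ty": 0,"tz": 0,"wx": 0,"wy": 0,"wz": 0,"gripper": 0.1},{"tx": 0,"ty": 0,"tz": 0,"wx": 0,"wy": 0,"wz": 0,"gripper": 0.1}]}}

```text
time: 7.13
position: [0.4711, -0.1254, 0.0999]
tool_rot: [3.138, 0.142, 0.001]
ft_force: [0.1, -0.9, -1.0]
grip_width: 0.22
grip_force: 20.0
```

```bash
python3 - <<'E'
from h import *
to([.4705,-.1255,.1],.098)
im=vision.get_image('wrist');np.savez('w6.npz',**im)
a=im['color'][165:245,200:320];cv2.imwrite('pics/w6c.png',cv2.resize(a,None,fx=6.5,fy=6.5,interpolation=2))
to([.4705,-.1255,.1],.098)
p=np.append(ctrl.get_state()['position'],1)
for d in(.03,.04,.068,.082):
    P=p.copy();P[2]-=d;c=im['extrinsics']@P;print(d,c[:2]/c[2]*im['fx']+[im['cx'],im['cy']])
E
```

```text
t 7.13 pos [ 0.4711 -0.1254  0.0999] yaw 0.091 q7 -1.35 F [ 0.1 -0.9 -1. ] M [-0.006  0.015  0.02 ] w 0.22
shift mm [-0.6  0.1 -0.1] rv [ 0.    -0.001 -0.007]
t 7.18 pos [ 0.471  -0.1255  0.0998] yaw 0.09 q7 -1.35 F [-0.7 -0.1 -1. ] M [ 0.059 -0.001 -0.012] w 0.223
shift mm [-0.5 -0.1 -0.2] rv [ 0.    -0.    -0.008]
0.03 [255.83272867 217.38923569]
0.04 [255.79628531 212.30423442]
0.068 [255.70958436 200.2067097 ]
0.082 [255.67305899 195.11026622]
```

View pics/w6c.png

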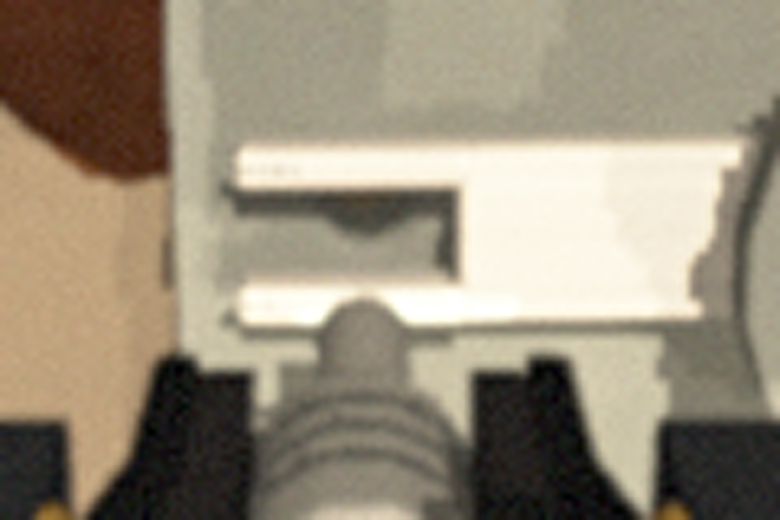

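The tip sits at px (255.7, ~213) and the slot centre at (254.8,201), so lateral alignment is good. The grasp offset shows the pin about 2 mm toward tool −x, so I'll correct tx by +1.6 and descend in stages.

{"api": "jog_arm", "payload": {"increments": [{"tx": 1.6,"ty": 0,"tz": 4,"wx": 0,"wy": 0,"wz": 0,"gripper": 0.1},{"tx": 1.6,"ty": 0,"tz": 10,"wx": 0,"wy": 0,"wz": 0,"gripper": 0.1},{"tx": 1.6,"ty": 0,"tz": 18,"wx": 0,"wy": 0,"wz": 0,"gripper": 0.1},{"tx": 1.6,"ty": 0,"tz": 24,"wx": 0,"wy": 0,"wz": 0,"gripper": 0.1},{"tx": 1.6,"ty": 0,"tz": 28,"wx": 0,"wy": 0,"wz": 0,"gripper": 0.1}]}}

```text
time: 7.6
position: [0.4716, -0.1254, 0.0701]
tool_rot: [-3.138, -0.141, 0.003]
ft_force: [-0.2, 1.1, -0.5]
grip_width: 0.224
grip_force: 20.0
```

{"api": "jog_arm", "payload": {"increments": [{"tx": 0,"ty": 0,"tz": 2,"wx": 0,"wy": 0,"wz": 0,"gripper": 0.1},{"tx": 0,"ty": 0,"tz": 4,"wx": 0,"wy": 0,"wz": 0,"gripper": 0.1},{"tx": 0,"ty": 0,"tz": 6,"wx": 0,"wy": 0,"wz": 0,"gripper": 0.1},{"tx": 0,"ty": 0,"tz": 8,"wx": 0,"wy": 0,"wz": 0,"gripper": 0.1},{"tx": 0,"ty": 0,"tz": 9,"wx": 0,"wy": 0,"wz": 0,"gripper": 0.1}]}}

```text
time: 8.02
position: [0.4725, -0.1256, 0.0624]
tool_rot: [3.138, 0.141, 0.0]
ft_force: [-0.3, 0.5, 0.0]
grip_width: 0.22
grip_force: 20.0
```

```bash
python3 - <<'E'
from h import *
to([.4705,-.1255,.1],.098)
im=vision.get_image('wrist');np.savez('w7.npz',**im);cv2.imwrite('pics/w7.png',cv2.resize(im['color'][165:245,200:320],None,fx=6.5,fy=6.5,interpolation=2))
g=cv2.cvtColor(im['color'],6)
for r in range(180,226,2):print(r,''.join('%4d'%v for v in g[r,228:300:3]))
E
```

```text
t 8.02 pos [ 0.4725 -0.1256  0.0624] yaw 0.09 q7 -1.39 F [-0.3  0.5  0. ] M [ 0.041 -0.001  0.017] w 0.22
shift mm [ -1.9  -0.3 -37.6] rv [ 0.    -0.    -0.008]
180  157 160 157 159 160 156 157 156 160 155 156 156 157 159 155 156 157 163 161 157 169 168 155 155
182  155 155 156 156 156 156 155 160 156 156 159 156 159 160 158 156 155 160 160 161 173 164 156 152
184  156 157 159 161 159 157 158 160 158 156 159 157 156 156 161 159 158 158 155 158 169 162 154 156
186  161 156 157 159 156 157 156 157 159 158 155 159 158 160 155 159 159 158 157 157 161 161 159 156
188  157 158 159 158 160 158 160 164 160 159 158 158 154 158 158 159 158 158 156 155 161 160 159 160
190  158 156 158 156 156 157 161 160 158 160 159 155 158 157 155 157 155 155 154 161 160 160 162 156
192  158 156 156 159 154 157 156 156 157 162 161 159 156 154 157 159 155 159 157 156 159 158 158 157
194  158 153 157 157 160 159 165 158 156 161 162 152 159 155 161 159 157 156 160 158 159 159 159 153
196  157 156 156 155 159 159 159 165 160 165 163 160 155 159 153 154 160 156 158 158 164 160 160 157
198  160 158 154 157 159 158 1
[... 683 characters left out ...]
47 107 113 111 108 105  97  98 111 109 109  97  84  90  94 212 244 244 243 243 240 240 241 240
214  157 146  89  92  90  96  86  78 122 134 139 118  77  93  82 212 242 241 241 241 241 240 241 240
216  157 156 156 156 156 155 148  92 130 137 141 127 120 155  83 210 242 242 241 242 242 242 240 240
218  146 153 156 159 161 158 157  95 126 141 143 130 149 160  80 211 241 240 232 236 240 239 240 242
220   47 152 155 155 161 155 149  96 125 142 139 123 158 156  84 207 244 244  72  79 228 240 239 239
222   20  68  62  59 154 158 141 103 123 128 131 127 157 150  84  80 103 114  15  16 183 241 241 240
224   23  30  32  29 154 157 136 118 126 125 134 139 151 146  88  36  30  28  21  17 133 242 242 242
```

The pin is inside the slot with no contact force. Continuing into the socket.

{"api": "jog_arm", "payload": {"increments": [{"tx": 0,"ty": 0,"tz": 2,"wx": 0,"wy": 0,"wz": 0,"gripper": 0.1},{"tx": 0,"ty": 0,"tz": 4,"wx": 0,"wy": 0,"wz": 0,"gripper": 0.1},{"tx": 0,"ty": 0,"tz": 5,"wx": 0,"wy": 0,"wz": 0,"gripper": 0.1},{"tx": 0,"ty": 0,"tz": 6,"wx": 0,"wy": 0,"wz": 0,"gripper": 0.1},{"tx": 0,"ty": 0,"tz": 7,"wx": 0,"wy": 0,"wz": 0,"gripper": 0.1}]}}

```text
time: 8.48
position: [0.4725, -0.1256, 0.0555]
tool_rot: [3.138, 0.141, 0.0]
ft_force: [0.7, -0.4, 0.1]
grip_width: 0.222
grip_force: 20.0
```

{"api": "jog_arm", "payload": {"increments": [{"tx": 0,"ty": 0,"tz": 2,"wx": 0,"wy": 0,"wz": 0,"gripper": 0.1},{"tx": 0,"ty": 0,"tz": 3,"wx": 0,"wy": 0,"wz": 0,"gripper": 0.1},{"tx": 0,"ty": 0,"tz": 5,"wx": 0,"wy": 0,"wz": 0,"gripper": 0.1},{"tx": 0,"ty": 0,"tz": 6,"wx": 0,"wy": 0,"wz": 0,"gripper": 0.1},{"tx": 0,"ty": 0,"tz": 7,"wx": 0,"wy": 0,"wz": 0,"gripper": 0.1}]}}

```text
time: 8.9
position: [0.4725, -0.1256, 0.0484]
tool_rot: [-3.138, -0.141, -0.0]
ft_force: [0.4, -0.1, -1.2]
grip_width: 0.223
grip_force: 20.0
```

{"api": "jog_arm", "payload": {"increments": [{"tx": 0,"ty": 0,"tz": 1,"wx": 0,"wy": 0,"wz": 0,"gripper": 0.1},{"tx": 0,"ty": 0,"tz": 2,"wx": 0,"wy": 0,"wz": 0,"gripper": 0.1},{"tx": 0,"ty": 0,"tz": 3,"wx": 0,"wy": 0,"wz": 0,"gripper": 0.1},{"tx": 0,"ty": 0,"tz": 3.5,"wx": 0,"wy": 0,"wz": 0,"gripper": 0.1},{"tx": 0,"ty": 0,"tz": 4,"wx": 0,"wy": 0,"wz": 0,"gripper": 0.1}]}}

```text
time: 9.32
position: [0.4725, -0.1256, 0.0445]
tool_rot: [3.138, 0.141, 0.0]
ft_force: [0.4, 1.1, -1.5]
grip_width: 0.218
grip_force: 20.0
```

{"api": "jog_arm", "payload": {"increments": [{"tx": 0,"ty": 0,"tz": 0,"wx": 0,"wy": 0,"wz": 0,"gripper": 0.36},{"tx": 0,"ty": 0,"tz": 0,"wx": 0,"wy": 0,"wz": 0,"gripper": 0.36},{"tx": 0,"ty": 0,"tz": 0,"wx": 0,"wy": 0,"wz": 0,"gripper": 0.36},{"tx": 0,"ty": 0,"tz": -3,"wx": 0,"wy": 0,"wz": 0,"gripper": 0.36},{"tx": 0,"ty": 0,"tz": -8,"wx": 0,"wy": 0,"wz": 0,"gripper": 0.36}]}}

```text
time: 9.73
position: [0.472, -0.1255, 0.0525]
tool_rot: [-3.138, -0.141, 0.001]
ft_force: [-0.1, -0.1, -0.1]
grip_width: 0.356
grip_force: 0.0
```

{"api": "jog_arm", "payload": {"increments": [{"tx": 0,"ty": 0,"tz": -10,"wx": 0,"wy": 0,"wz": 0,"gripper": 0.36},{"tx": 0,"ty": 0,"tz": -30,"wx": 0,"wy": 0,"wz": 0,"gripper": 0.36},{"tx": 0,"ty": 0,"tz": -60,"wx": 0,"wy": 0,"wz": 0,"gripper": 0.6},{"tx": 0,"ty": 0,"tz": -80,"wx": 0,"wy": 0,"wz": 0,"gripper": 0.9},{"tx": 0,"ty": 0,"tz": -80,"wx": 0,"wy": 0,"wz": 0,"gripper": 0.9}]}}

```text
time: 10.15
position: [0.4759, -0.1263, 0.1379]
tool_rot: [3.134, 0.141, 0.012]
ft_force: [0.6, -0.5, 0.9]
grip_width: 0.504
grip_force: 0.0
```

```bash
python3 - <<'E'
from h import *
im=vision.get_image('wrist');np.savez('w8.npz',**im);cv2.imwrite('pics/w8.png',cv2.resize(im['color'][120:280,180:450],None,fx=2.9,fy=2.9,interpolation=2))
to([.479,-.205,.13])
print(vision.spot_in('wrist','stop_pin')[:2])
for q in((.4705,-.1255,.066),(.4705,-.1255,.070),(.479,-.205,.089)):
    c=im['extrinsics']@np.array([*q,1]);print(c[:2]/c[2]*im['fx']+[im['cx'],im['cy']])
E
```

```text
t 10.2 pos [ 0.4746 -0.1262  0.1357] yaw 0.09 q7 -1.32 F [-0.4  0.1 -0.5] M [ 0.016  0.013 -0.01 ] w 0.548
shift mm [-2.7 78.9  6. ] rv [ 0.003 -0.005 -0.   ]
[{'bbox': [243.0, 183.1, 265.6, 216.4], 'conf': 0.93}]
[253.62521393 205.28943602]
[253.62385042 206.86373442]
[359.06540509 213.34747059]
```

View pics/w8.png

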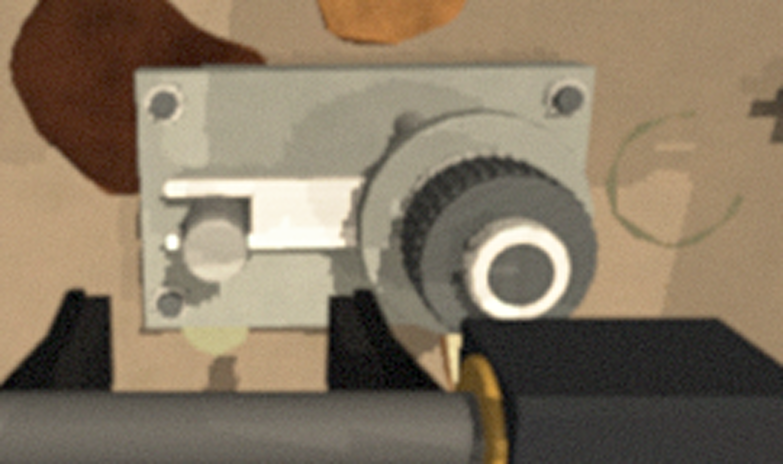

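The picture shows the pin seated in the fork at px (254,207), with the fork unmoved. Next I'll go above the ring and wind the wrist back counter-clockwise.

{"api": "jog_arm", "payload": {"increments": [{"tx": -1,"ty": 25,"tz": 0,"wx": 0,"wy": 0,"wz": 0,"gripper": 0.78},{"tx": -3,"ty": 60,"tz": 0,"wx": 0,"wy": 0,"wz": -0.1,"gripper": 0.78},{"tx": -3,"ty": 79,"tz": 0,"wx": 0,"wy": 0,"wz": -0.2,"gripper": 0.78},{"tx": -3,"ty": 79,"tz": 0,"wx": 0,"wy": 0,"wz": -0.3,"gripper": 0.78},{"tx": -3,"ty": 79,"tz": 0,"wx": 0,"wy": 0,"wz": -0.4,"gripper": 0.78}]}}

```text
time: 10.67
position: [0.4753, -0.2059, 0.1312]
tool_rot: [-3.045, -0.764, 0.003]
ft_force: [-0.2, 0.7, -0.1]
grip_width: 0.778
grip_force: 0.0
```

{"api": "jog_arm", "payload": {"increments": [{"tx": 0,"ty": 0,"tz": 0,"wx": 0,"wy": 0,"wz": -0.12,"gripper": 0.78},{"tx": 0,"ty": 0,"tz": 0,"wx": 0,"wy": 0,"wz": -0.24,"gripper": 0.78},{"tx": 0,"ty": 0,"tz": 0,"wx": 0,"wy": 0,"wz": -0.36,"gripper": 0.78},{"tx": 0,"ty": 0,"tz": 0,"wx": 0,"wy": 0,"wz": -0.48,"gripper": 0.78},{"tx": 0,"ty": 0,"tz": 0,"wx": 0,"wy": 0,"wz": -0.6,"gripper": 0.78}]}}

```text
time: 11.08
position: [0.4756, -0.2041, 0.1313]
tool_rot: [-2.68, -1.635, 0.002]
ft_force: [-1.0, 0.5, 0.1]
grip_width: 0.782
grip_force: 0.0
```

{"api": "jog_arm", "payload": {"increments": [{"tx": 0,"ty": 0,"tz": 0,"wx": 0,"wy": 0,"wz": -0.12,"gripper": 0.78},{"tx": 0,"ty": 0,"tz": 0,"wx": 0,"wy": 0,"wz": -0.24,"gripper": 0.78},{"tx": 0,"ty": 0,"tz": 0,"wx": 0,"wy": 0,"wz": -0.36,"gripper": 0.78},{"tx": 0,"ty": 0,"tz": 0,"wx": 0,"wy": 0,"wz": -0.48,"gripper": 0.78},{"tx": 0,"ty": 0,"tz": 0,"wx": 0,"wy": 0,"wz": -0.6,"gripper": 0.78}]}}

```text
time: 11.5
position: [0.4756, -0.2041, 0.1314]
tool_rot: [-2.077, -2.354, 0.001]
ft_force: [-0.5, -0.4, -0.2]
grip_width: 0.784
grip_force: 0.0
```

{"api": "jog_arm", "payload": {"increments": [{"tx": 0,"ty": 0,"tz": 0,"wx": 0,"wy": 0,"wz": -0.12,"gripper": 0.78},{"tx": 0,"ty": 0,"tz": 0,"wx": 0,"wy": 0,"wz": -0.24,"gripper": 0.78},{"tx": 0,"ty": 0,"tz": 0,"wx": 0,"wy": 0,"wz": -0.36,"gripper": 0.78},{"tx": 0,"ty": 0,"tz": 0,"wx": 0,"wy": 0,"wz": -0.48,"gripper": 0.78},{"tx": 0,"ty": 0,"tz": 0,"wx": 0,"wy": 0,"wz": -0.6,"gripper": 0.78}]}}

```text
time: 11.92
position: [0.4756, -0.2041, 0.1314]
tool_rot: [-1.288, -2.863, -0.001]
ft_force: [-0.1, -0.1, -0.8]
grip_width: 0.776
grip_force: 0.0
```

{"api": "jog_arm", "payload": {"increments": [{"tx": 0,"ty": 0,"tz": 0,"wx": 0,"wy": 0,"wz": -0.12,"gripper": 0.78},{"tx": 0,"ty": 0,"tz": 0,"wx": 0,"wy": 0,"wz": -0.24,"gripper": 0.78},{"tx": 0,"ty": 0,"tz": 0,"wx": 0,"wy": 0,"wz": -0.3,"gripper": 0.78},{"tx": 0,"ty": 0,"tz": 0,"wx": 0,"wy": 0,"wz": -0.3,"gripper": 0.78},{"tx": 0,"ty": 0,"tz": 0,"wx": 0,"wy": 0,"wz": -0.3,"gripper": 0.78}]}}

```text
time: 12.33
position: [0.4759, -0.2043, 0.1317]
tool_rot: [-0.858, -3.02, -0.001]
ft_force: [-0.3, 0.3, 1.1]
grip_width: 0.781
grip_force: 0.0
```

```bash
python3 - <<'E'
from h import *
to([.4786,-.205,.057])
im=vision.get_image('wrist');np.savez('w9.npz',**im)
to([.4786,-.205,.057])
c=im['extrinsics']@np.array([.4786,-.205,.089,1]);u=c[:2]/c[2]*im['fx']+[im['cx'],im['cy']];print(u)
g=cv2.cvtColor(im['color'],6);m=(g>175).astype(np.uint8);x,y=int(u[0]),int(u[1])
n,l,st,ce=cv2.connectedComponentsWithStats(m[y-40:y+40,x-40:x+40])
for i in range(1,n):
    if st[i,4]>60:print(st[i],ce[i]+[x-40,y-40])
print(vision.spot_in('wrist','barrel')[:1],vision.spot_in('wrist','ring_mid')[:1])
E
```

```text
t 12.33 pos [ 0.4759 -0.2043  0.1317] yaw 2.588 q7 1.24 F [-0.3  0.3  1.1] M [ 0.037 -0.158  0.022] w 0.781
shift mm [-2.8  0.8 74.7] rv [ 0.    -0.002 -0.   ]
t 12.38 pos [ 0.476  -0.2043  0.1319] yaw 2.588 q7 1.24 F [-0.7 -0.3  0.1] M [ 0.071 -0.151 -0.013] w 0.78
shift mm [-2.6  0.8 74.9] rv [ 0.    -0.001 -0.   ]
[255.95319182 214.91458697]
[ 64   0  16  50 402] [289.21890547 193.02985075]
[  0   6  11  41 207] [219.23188406 199.50241546]
[ 24  24  36  34 574] [256.33972125 213.76480836]
[24 62 17 11 61] [246.90163934 241.24590164]
[{'bbox': [223.9, 115.5, 338.4, 241.6], 'conf': 0.56}] [{'bbox': [223.7, 120.1, 339.0, 237.1], 'conf': 0.67}]
```

{"api": "jog_arm", "payload": {"increments": [{"tx": -2.2,"ty": 0.9,"tz": 15,"wx": 0,"wy": 0,"wz": 0,"gripper": 0.78},{"tx": -2.2,"ty": 0.9,"tz": 30,"wx": 0,"wy": 0,"wz": 0,"gripper": 0.78},{"tx": -2.2,"ty": 0.9,"tz": 45,"wx": 0,"wy": 0,"wz": 0,"gripper": 0.78},{"tx": -2.2,"ty": 0.9,"tz": 60,"wx": 0,"wy": 0,"wz": 0,"gripper": 0.78},{"tx": -2.2,"ty": 0.9,"tz": 73,"wx": 0,"wy": 0,"wz": 0,"gripper": 0.78}]}}

```text
time: 12.9
position: [0.4786, -0.2048, 0.0585]
tool_rot: [-0.857, -3.022, 0.0]
ft_force: [-0.1, 0.1, -0.8]
grip_width: 0.783
grip_force: 0.0
```

{"api": "jog_arm", "payload": {"increments": [{"tx": 0,"ty": 0,"tz": 0,"wx": 0,"wy": 0,"wz": 0,"gripper": 0.45},{"tx": 0,"ty": 0,"tz": 0,"wx": 0,"wy": 0,"wz": 0,"gripper": 0.45},{"tx": 0,"ty": 0,"tz": 0,"wx": 0,"wy": 0,"wz": 0,"gripper": 0.45},{"tx": 0,"ty": 0,"tz": 0,"wx": 0,"wy": 0,"wz": 0,"gripper": 0.45},{"tx": 0,"ty": 0,"tz": 0,"wx": 0,"wy": 0,"wz": 0,"gripper": 0.45}], "grip_force": 5}}

```text
time: 13.32
position: [0.4794, -0.2056, 0.0605]
tool_rot: [0.856, 3.021, -0.002]
ft_force: [-0.8, -1.5, 2.7]
grip_width: 0.559
grip_force: 5.0
```

```bash
python3 - <<'E'
from h import *
to([.4786,-.205,.057])
E
```

```text
t 13.32 pos [ 0.4794 -0.2056  0.0605] yaw 2.589 q7 1.16 F [-0.8 -1.5  2.7] M [-0.055 -0.072  0.005] w 0.559
shift mm [1.  0.1 3.5] rv [-0.001  0.002 -0.   ]
```

{"api": "jog_arm", "payload": {"increments": [{"tx": 0,"ty": 0,"tz": 0,"wx": 0,"wy": 0,"wz": 0,"gripper": 0.45},{"tx": 0,"ty": 0,"tz": 0,"wx": 0,"wy": 0,"wz": 0,"gripper": 0.45},{"tx": 0,"ty": 0,"tz": 0,"wx": 0,"wy": 0,"wz": 0,"gripper": 0.45},{"tx": 0,"ty": 0,"tz": 0,"wx": 0,"wy": 0,"wz": 0,"gripper": 0.45},{"tx": 0,"ty": 0,"tz": 0,"wx": 0,"wy": 0,"wz": 0,"gripper": 0.45}], "grip_force": 50}}

```text
time: 13.73
position: [0.4794, -0.2056, 0.0604]
tool_rot: [0.856, 3.021, -0.002]
ft_force: [-0.9, -0.3, 7.1]
grip_width: 0.549
grip_force: 50.0
```

```bash
python3 - <<'E'
from h import *
to([.4786,-.205,.057])
E
```

```text
t 13.73 pos [ 0.4794 -0.2056  0.0604] yaw 2.589 q7 1.16 F [-0.9 -0.3  7.1] M [-0.198  0.132  0.019] w 0.549
shift mm [1.  0.1 3.4] rv [-0.001  0.002 -0.   ]
```

{"api": "jog_arm", "payload": {"increments": [{"tx": 0,"ty": 0,"tz": 0.1,"wx": 0,"wy": 0,"wz": 0.08,"gripper": 0.45},{"tx": 0,"ty": 0,"tz": 0.2,"wx": 0,"wy": 0,"wz": 0.16,"gripper": 0.45},{"tx": 0,"ty": 0,"tz": 0.2,"wx": 0,"wy": 0,"wz": 0.24,"gripper": 0.45},{"tx": 0,"ty": 0,"tz": 0.3,"wx": 0,"wy": 0,"wz": 0.32,"gripper": 0.45},{"tx": 0,"ty": 0,"tz": 0.4,"wx": 0,"wy": 0,"wz": 0.4,"gripper": 0.45}]}}

```text
time: 14.15
position: [0.4792, -0.2059, 0.0601]
tool_rot: [1.444, 2.789, -0.002]
ft_force: [-2.6, -2.4, 7.2]
grip_width: 0.551
grip_force: 50.0
```

```bash
python3 - <<'E'
from h import *
to([.4786,-.205,.057])
E
```

```text
t 14.15 pos [ 0.4792 -0.2059  0.0601] yaw 2.186 q7 0.78 F [-2.6 -2.4  7.2] M [-0.377  0.375  0.264] w 0.551
shift mm [1.1 0.  3.1] rv [-0.001  0.002 -0.   ]
```

{"api": "jog_arm", "payload": {"increments": [{"tx": 0,"ty": 0,"tz": 0.1,"wx": 0,"wy": 0,"wz": 0.08,"gripper": 0.45},{"tx": 0,"ty": 0,"tz": 0.2,"wx": 0,"wy": 0,"wz": 0.16,"gripper": 0.45},{"tx": 0,"ty": 0,"tz": 0.2,"wx": 0,"wy": 0,"wz": 0.24,"gripper": 0.45},{"tx": 0,"ty": 0,"tz": 0.3,"wx": 0,"wy": 0,"wz": 0.32,"gripper": 0.45},{"tx": 0,"ty": 0,"tz": 0.4,"wx": 0,"wy": 0,"wz": 0.4,"gripper": 0.45}]}}

```text
time: 14.57
position: [0.4789, -0.2061, 0.0597]
tool_rot: [1.969, 2.446, -0.003]
ft_force: [-2.8, -1.4, 6.4]
grip_width: 0.553
grip_force: 50.0
```

```bash
python3 - <<'E'
from h import *
to([.4786,-.205,.057])
E
```

```text
t 14.57 pos [ 0.4789 -0.2061  0.0597] yaw 1.786 q7 0.4 F [-2.8 -1.4  6.4] M [-0.423  0.546  0.312] w 0.553
shift mm [ 1.1 -0.1  2.7] rv [-0.001  0.002 -0.   ]
```

{"api": "jog_arm", "payload": {"increments": [{"tx": 0,"ty": 0,"tz": 0.1,"wx": 0,"wy": 0,"wz": 0.06,"gripper": 0.45},{"tx": 0,"ty": 0,"tz": 0.1,"wx": 0,"wy": 0,"wz": 0.12,"gripper": 0.45},{"tx": 0,"ty": 0,"tz": 0.2,"wx": 0,"wy": 0,"wz": 0.18,"gripper": 0.45},{"tx": 0,"ty": 0,"tz": 0.2,"wx": 0,"wy": 0,"wz": 0.24,"gripper": 0.45},{"tx": 0,"ty": 0,"tz": 0.3,"wx": 0,"wy": 0,"wz": 0.3,"gripper": 0.45}]}}

```text
time: 14.98
position: [0.4786, -0.2061, 0.0594]
tool_rot: [2.312, 2.126, -0.003]
ft_force: [-3.0, -2.2, 7.8]
grip_width: 0.553
grip_force: 50.0
```

```bash
python3 - <<'E'
from h import *
to([.4786,-.205,.057])
E
```

```text
t 14.98 pos [ 0.4786 -0.2061  0.0594] yaw 1.487 q7 0.11 F [-3.  -2.2  7.8] M [-0.423  0.689  0.246] w 0.553
shift mm [ 1.1 -0.1  2.4] rv [-0.     0.002 -0.   ]
```

{"api": "jog_arm", "payload": {"increments": [{"tx": 0,"ty": 0,"tz": 0.1,"wx": 0,"wy": 0,"wz": 0.06,"gripper": 0.45},{"tx": 0,"ty": 0,"tz": 0.1,"wx": 0,"wy": 0,"wz": 0.12,"gripper": 0.45},{"tx": 0,"ty": 0,"tz": 0.2,"wx": 0,"wy": 0,"wz": 0.18,"gripper": 0.45},{"tx": 0,"ty": 0,"tz": 0.2,"wx": 0,"wy": 0,"wz": 0.24,"gripper": 0.45},{"tx": 0,"ty": 0,"tz": 0.3,"wx": 0,"wy": 0,"wz": 0.3,"gripper": 0.45}]}}

```text
time: 15.4
position: [0.4784, -0.206, 0.0591]
tool_rot: [2.603, 1.757, -0.003]
ft_force: [-4.7, -1.5, 8.3]
grip_width: 0.55
grip_force: 50.0
```

```bash
python3 - <<'E'
from h import *
to([.4786,-.205,.057])
E
```

```text
t 15.4 pos [ 0.4784 -0.206   0.0591] yaw 1.187 q7 -0.17 F [-4.7 -1.5  8.3] M [-0.416  0.87   0.261] w 0.55
shift mm [ 1.  -0.2  2.1] rv [-0.     0.002 -0.   ]
```

{"api": "jog_arm", "payload": {"increments": [{"tx": 0,"ty": -0.1,"tz": 0.1,"wx": 0,"wy": 0,"wz": 0.06,"gripper": 0.45},{"tx": -0.1,"ty": -0.2,"tz": 0.2,"wx": 0,"wy": 0,"wz": 0.12,"gripper": 0.45},{"tx": -0.1,"ty": -0.3,"tz": 0.3,"wx": 0,"wy": 0,"wz": 0.18,"gripper": 0.45},{"tx": -0.2,"ty": -0.4,"tz": 0.4,"wx": 0,"wy": 0,"wz": 0.24,"gripper": 0.45},{"tx": -0.2,"ty": -0.5,"tz": 0.5,"wx": 0,"wy": 0,"wz": 0.3,"gripper": 0.45}]}}

```text
time: 15.82
position: [0.4781, -0.2059, 0.0588]
tool_rot: [2.836, 1.348, -0.002]
ft_force: [-4.0, -1.7, 9.1]
grip_width: 0.552
grip_force: 50.0
```

```bash
python3 - <<'E'
from h import *
to([.4786,-.205,.057])
E
```

```text
t 15.82 pos [ 0.4781 -0.2059  0.0588] yaw 0.887 q7 -0.46 F [-4.  -1.7  9.1] M [-0.358  0.774  0.207] w 0.552
shift mm [ 1.  -0.2  1.8] rv [0.001 0.002 0.   ]
```

{"api": "jog_arm", "payload": {"increments": [{"tx": 0,"ty": -0.1,"tz": 0.1,"wx": 0,"wy": 0,"wz": 0.06,"gripper": 0.45},{"tx": -0.1,"ty": -0.2,"tz": 0.2,"wx": 0,"wy": 0,"wz": 0.12,"gripper": 0.45},{"tx": -0.2,"ty": -0.3,"tz": 0.3,"wx": 0,"wy": 0,"wz": 0.18,"gripper": 0.45},{"tx": -0.3,"ty": -0.3,"tz": 0.4,"wx": 0,"wy": 0,"wz": 0.24,"gripper": 0.45},{"tx": -0.4,"ty": -0.3,"tz": 0.5,"wx": 0,"wy": 0,"wz": 0.3,"gripper": 0.45}]}}

```text
time: 16.23
position: [0.4779, -0.2057, 0.0584]
tool_rot: [3.006, 0.909, -0.001]
ft_force: [-4.3, -0.4, 9.4]
grip_width: 0.555
grip_force: 50.0
```

```bash
python3 - <<'E'
from h import *
to([.4786,-.205,.057])
E
```

```text
t 16.23 pos [ 0.4779 -0.2057  0.0584] yaw 0.587 q7 -0.75 F [-4.3 -0.4  9.4] M [-0.108  0.843  0.24 ] w 0.555
shift mm [ 1.  -0.2  1.4] rv [0.001 0.001 0.   ]
```

{"api": "jog_arm", "payload": {"increments": [{"tx": 0,"ty": 0,"tz": 0.1,"wx": 0,"wy": 0,"wz": 0.05,"gripper": 0.45},{"tx": -0.1,"ty": 0,"tz": 0.2,"wx": 0,"wy": 0,"wz": 0.1,"gripper": 0.45},{"tx": -0.2,"ty": 0,"tz": 0.2,"wx": 0,"wy": 0,"wz": 0.15,"gripper": 0.45},{"tx": -0.3,"ty": 0,"tz": 0.3,"wx": 0,"wy": 0,"wz": 0.2,"gripper": 0.45},{"tx": -0.4,"ty": 0,"tz": 0.4,"wx": 0,"wy": 0,"wz": 0.25,"gripper": 0.45}]}}

```text
time: 16.65
position: [0.4779, -0.2056, 0.0582]
tool_rot: [3.095, 0.529, 0.0]
ft_force: [-3.6, 0.4, 11.0]
grip_width: 0.551
grip_force: 50.0
```

```bash
python3 - <<'E'
from h import *
to([.4786,-.205,.057])
E
```

```text
t 16.65 pos [ 0.4779 -0.2056  0.0582] yaw 0.338 q7 -0.99 F [-3.6  0.4 11. ] M [0.015 0.859 0.293] w 0.551
shift mm [ 0.9 -0.3  1.2] rv [0.001 0.    0.   ]
```

{"api": "jog_arm", "payload": {"increments": [{"tx": 0,"ty": 0,"tz": 0,"wx": 0,"wy": 0,"wz": 0.05,"gripper": 0.45},{"tx": 0,"ty": 0,"tz": 0.1,"wx": 0,"wy": 0,"wz": 0.1,"gripper": 0.45},{"tx": 0,"ty": 0,"tz": 0.1,"wx": 0,"wy": 0,"wz": 0.15,"gripper": 0.45},{"tx": 0,"ty": 0,"tz": 0.2,"wx": 0,"wy": 0,"wz": 0.2,"gripper": 0.45},{"tx": 0,"ty": 0,"tz": 0.2,"wx": 0,"wy": 0,"wz": 0.25,"gripper": 0.45}]}}

```text
time: 17.07
position: [0.4779, -0.2054, 0.0581]
tool_rot: [3.137, 0.14, 0.0]
ft_force: [-3.1, 0.4, 10.8]
grip_width: 0.553
grip_force: 50.0
```

```bash
python3 - <<'E'
from h import *
to([.4786,-.205,.057])
E
```

```text
t 17.07 pos [ 0.4779 -0.2054  0.0581] yaw 0.089 q7 -1.23 F [-3.1  0.4 10.8] M [0.057 0.843 0.317] w 0.553
shift mm [ 0.7 -0.4  1.1] rv [ 0.001 -0.    -0.   ]
```

```bash
cat > st.py <<'E'
from h import *
v=[]
for i in range(9):
    vision.get_image('side');s=ctrl.get_state();v.append(s['torque'][2])
print(np.round(v,3),'mean last5',np.mean(v[-5:]).round(3),s['time'])
E
python3 st.py
```

```text
[0.275 0.248 0.199 0.229 0.246 0.237 0.226 0.261 0.194] mean last5 0.233 17.5167
```

```bash
python3 st.py; python3 st.py
```

```text
[0.31  0.189 0.259 0.277 0.225 0.207 0.248 0.266 0.241] mean last5 0.238 17.9667
[0.265 0.245 0.223 0.215 0.205 0.263 0.253 0.227 0.16 ] mean last5 0.222 18.4167
```

{"api": "jog_arm", "payload": {"increments": [{"tx": 0,"ty": 0,"tz": 0,"wx": 0,"wy": 0,"wz": 0.05,"gripper": 0.45},{"tx": 0,"ty": 0,"tz": 0.1,"wx": 0,"wy": 0,"wz": 0.1,"gripper": 0.45},{"tx": 0,"ty": 0,"tz": 0.1,"wx": 0,"wy": 0,"wz": 0.15,"gripper": 0.45},{"tx": 0,"ty": 0,"tz": 0.2,"wx": 0,"wy": 0,"wz": 0.2,"gripper": 0.45},{"tx": 0,"ty": 0,"tz": 0.2,"wx": 0,"wy": 0,"wz": 0.25,"gripper": 0.45}]}}

```text
time: 18.83
position: [0.478, -0.2053, 0.0579]
tool_rot: [3.13, -0.252, 0.001]
ft_force: [-3.0, 1.3, 10.1]
grip_width: 0.55
grip_force: 50.0
```

```bash
python3 - <<'E'
from h import *
to([.4786,-.205,.057])
E
python3 st.py; python3 st.py
```

```text
t 18.83 pos [ 0.478  -0.2053  0.0579] yaw -0.161 q7 -1.48 F [-3.   1.3 10.1] M [0.089 0.954 0.494] w 0.55
shift mm [ 0.6 -0.4  0.9] rv [ 0.001 -0.001 -0.   ]
[0.373 0.32  0.317 0.315 0.283 0.315 0.36  0.339 0.325] mean last5 0.324 19.2833
[0.294 0.327 0.287 0.316 0.303 0.334 0.318 0.326 0.309] mean last5 0.318 19.7333
```

The torque rises by about 0.1 N·m over the last 0.25 rad, matching the 0.4 N·m/rad slope, so the climb is about 0.2. That is firmly tight, so I'll let go and lift.

{"api": "jog_arm", "payload": {"increments": [{"tx": 0,"ty": 0,"tz": 0,"wx": 0,"wy": 0,"wz": 0,"gripper": 0.78},{"tx": 0,"ty": 0,"tz": 0,"wx": 0,"wy": 0,"wz": 0,"gripper": 0.78},{"tx": 0,"ty": 0,"tz": 0,"wx": 0,"wy": 0,"wz": 0,"gripper": 0.78},{"tx": 0,"ty": 0,"tz": 0,"wx": 0,"wy": 0,"wz": 0,"gripper": 0.78},{"tx": 0,"ty": 0,"tz": 0,"wx": 0,"wy": 0,"wz": 0,"gripper": 0.78}]}}

```text
time: 20.15
position: [0.4773, -0.2051, 0.056]
tool_rot: [-3.131, 0.251, 0.001]
ft_force: [-0.7, 0.2, 0.5]
grip_width: 0.763
grip_force: 0.0
```

{"api": "jog_arm", "payload": {"increments": [{"tx": 0,"ty": 0,"tz": -10,"wx": 0,"wy": 0,"wz": 0,"gripper": 0.78},{"tx": 0,"ty": 0,"tz": -30,"wx": 0,"wy": 0,"wz": 0,"gripper": 0.78},{"tx": 0,"ty": 0,"tz": -60,"wx": 0,"wy": 0,"wz": 0,"gripper": 0.78},{"tx": 0,"ty": 0,"tz": -90,"wx": 0,"wy": 0,"wz": 0,"gripper": 0.78},{"tx": 0,"ty": 0,"tz": -110,"wx": 0,"wy": 0,"wz": 0,"gripper": 0.78}]}}

```text
time: 20.57
position: [0.4787, -0.2054, 0.1698]
tool_rot: [3.13, -0.251, 0.005]
ft_force: [0.5, -0.5, -0.2]
grip_width: 0.78
grip_force: 0.0
```

{"api": "jog_arm", "payload": {"increments": [{"tx": 0,"ty": 0,"tz": 0,"wx": 0,"wy": 0,"wz": 0,"gripper": 0.78},{"tx": 0,"ty": 0,"tz": 0,"wx": 0,"wy": 0,"wz": 0,"gripper": 0.78},{"tx": 0,"ty": 0,"tz": 0,"wx": 0,"wy": 0,"wz": 0,"gripper": 0.78},{"tx": 0,"ty": 0,"tz": 0,"wx": 0,"wy": 0,"wz": 0,"gripper": 0.78},{"tx": 0,"ty": 0,"tz": 0,"wx": 0,"wy": 0,"wz": 0,"gripper": 0.78}]}}

```text
time: 20.98
position: [0.4767, -0.2049, 0.165]
tool_rot: [-3.131, 0.251, 0.004]
ft_force: [-0.2, -0.4, -0.7]
grip_width: 0.78
grip_force: 0.0
```

```bash
python3 - <<'E'
from h import *
to([.4786,-.205,.057])
im=vision.get_image('wrist');np.savez('w10.npz',**im)
for d in vision.spot_in('wrist','stop_pin')[:2]:
    b=d['bbox'];print(np.round(b),d['conf'])
for q in((.4705,-.1255,.066),(.4705,-.1255,.052)):
    c=im['extrinsics']@np.array([*q,1]);print(c[:2]/c[2]*im['fx']+[im['cx'],im['cy']])
E
```

```text
t 20.98 pos [ 0.4767 -0.2049  0.165 ] yaw -0.16 q7 -1.42 F [-0.2 -0.4 -0.7] M [ 0.035 -0.026  0.021] w 0.78
shift mm [ 2.20e+00 -1.00e-01  1.08e+02] rv [-0.001  0.002 -0.   ]
[164. 193. 188. 224.] 0.98
[172.43947231 208.39630564]
[176.26791375 203.49528665]
```

```bash
python3 -c "
from bench import ctrl
print(ctrl.close_job())"
```

```text
the job is handed in; nothing more can be done
None
```

The job is handed in at about 21 s: the stop pin is down through the fork into the socket, and the ring is tight against the housing at an estimated 0.2 N·m of climb. The gripper is clear, and I saw no sign that the barrel turned or any bystander moved; the hand-in returned no verdict.

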